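# Free the jammed milling slide, run it home and lock it

### The job

The carriage of the milling slide on the bench is jammed near the open end of its bed. Push it free and on along its rails until it sits firmly against the sprung end stop hidden under the green cover, without ramming the stop; only then swing the clamp lever on the carriage fully round until it points at the cover, and let go of everything with the carriage still against the stop. Leave the other things on the bench where they are.

Things in the scene. Friction and masses are not known exactly. Their poses are not given: they have to be found in the camera images.
- bed: Grey bed plate of the slide, 124 x 340 x 20 mm, fixed, with two bare steel rails along it. Its y axis runs along the rails, from the open end towards the green cover; z up. Origin on the bench surface midway between the rails, 155 mm from the plate's open end. Rail tops 44 mm above the bench, rail end blocks at the open end 50 mm.
- cover: Green cover 124 mm wide, 100 mm long, top 60 mm high, over the bed's far end; origin under its centre, axes as bed. Hides the sprung end stop: it pushes back 0.25 N/mm for 4 mm, then firmly, 3 N/mm: firm is home, with the carriage origin anywhere from 15 mm before to 35 mm past the bed origin. Pressed there with 6 N or more the carriage stays put. Over 20 N on the stop is ramming.
- carriage: Aluminium block 110 mm wide, 80 mm along the rails, top 58 mm high, with a flat tongue ahead of it; origin at bench height under its centre, axes as bed. Moves only along bed y, friction 2.5 N; starts 81 to 96 mm before the bed origin. Jams on a lump about 76 mm before it; a push of 7 to 12 N takes it over within 17 mm, then it jumps some mm ahead and slides freely.
- push_face (a point): Centre of the rear face (away from the cover) of the upright steel plate on the carriage, the place to push: 60 mm wide across the rails, 10 mm thick, from 58 to 108 mm above the bench; this point at 83 mm. The space behind it, over the bed, is free. Axes as the bed's.
- lever_knob (a point): Centre of the upright black knob at the end of the clamp lever, 16 mm across, from 68 to 110 mm above the bench, this point 89 mm; 62 mm from the lever's pivot.
- lever_pivot (a point): Point on the vertical pivot axis of the clamp lever, on top of the carriage, at the knob's mid height (89 mm above the bench), 15 mm ahead (bed +y) of the carriage's centre. Axes as the bed's.
- lock (a joint): Angle of the clamp lever, rad: at 0 it points across the bed to bed -x, it swings clockwise seen from above, and at 1.57 it is at its stop and points along bed +y at the cover (locked). It starts at 0 to 0.25, turns with about 1 N at the knob and stays where left.
- screwdriver: Hand screwdriver lying near the bed on the robot's side; not part of the job. Origin at its underside.
- wheel: Black rubber model wheel, 60 mm across and 18 mm high, lying near the bed on the far side; not part of the job. Origin at its underside.
- jar: Small clear jar, 44 mm across and 50 mm high, near the bed on the far side; not part of the job. Origin at its underside.
- glue: White glue bottle, 56 mm across, 150 mm high; not part of the job. Origin at its underside.
- mug: Black mug, 80 mm across, 90 mm high; not part of the job. Origin at its underside.
- tray: Red open parts tray, 130 x 100 x 40 mm; not part of the job. Origin at its underside.
- hammer: Small hammer lying on the bench; not part of the job. Origin at its underside.
- balsa: Balsa block, 160 x 30 x 20 mm; not part of the job. Origin at its underside.

How it is judged:
By the outcome, as a careful person would: the job done as asked, in the order asked, and still so for the second after the job is handed in, with the robot touching nothing.
It also fails if it takes over 54 s, if anything falls off the work surface, if the arm or the gripper's body presses on something with over 40 N, if the wrist force passes 120 N, or if a joint passes its speed limit or range.

### The arm

A 7-joint arm with a two-finger parallel gripper is mounted at the origin on the work surface. World frame = base frame: x ahead of the robot, y to its left, z up, the work surface at z = 0. Lengths are in m, angles in rad, forces in N, time in s.
With the tool pointing down it reaches from about 0.4 to 0.875 m from the base axis. Payload 4.4 kg.
Tool frame: the origin (TCP) lies on the centre line of the jaws, within the pads' length; the fingertips stand 8 mm ahead of it and the grasp point (between the pads) lies 11 mm behind it (r.tips_ahead is the distance from the TCP to the fingertips, in m); z points along the fingers, y is the line along which they close (so a half turn about z gives the same grasp; the last joint's range is limited). The gripper opens to 85 mm and grips with 20 to 120 N. Pads are 22 mm wide; open, the fingers measure 114 mm over their backs; the gripper's body (76 mm by 85 mm) begins 54 mm behind the grasp point. The pads swing forward as they close: fully open they stand 13 mm farther back than shut.
Start: joints at [1.105, 0.628, 0.038, 1.517, -0.027, 0.996, -0.02], TCP at [0.253, -0.599, 0.239] pointing down, gripper open.
Joint ranges: [-3.06, 3.06], [-0.37, 2.12], [-1.25, 1.32], [0.18, 2.47], [-1.1, 4.24], [0.23, 1.98], [-2.94, 2.94]. Speed limits (rad/s): [2.57, 2.57, 3.14, 3.14, 3.14, 3.14, 3.14].

### API

Orientations are given as a 3x3 rotation matrix whose columns are the frame's x, y, z axes.
In Python, from cell import r, jaws, kinematics, status, viewer, workorder gives the robot as it stands. The module is installed in compiled form; this text tells all that it offers. Calls block until the motion is done:
- r.move_to(position, orientation): joint-space move of the TCP to a pose.
- r.servo_line(position, orientation=None, v=0.15): straight line of the TCP; orientation=None keeps the orientation; v is the mean speed in m/s.
- r.goto_joints(angles): joint-space move.
- jaws.grip(opening, grasp_force=None): finger opening in m; grasp_force is the grip in N (None keeps the last); returns when the fingers have stopped.
- r.hold(seconds).
- kinematics.inverse_kinematics(position, orientation): joint angles nearest the present ones, or None.
- status.observe(): the state.
- viewer.capture(name): name is "scene" or "top" or "wrist"; returns a dict with "image" (420x560x3 uint8, red, green, blue), "intrinsics" (3x3 intrinsics, pixels), "rvec" (rotation vector, rad) and "tvec" (3), from world to camera coordinates, as OpenCV has them; the wrist camera has in their place "mount" (4x4, takes a point from camera to tool coordinates, whose origin is the TCP and whose axes are the flange's). Camera axes: x right, y down, z forward; pixel columns grow to the right and rows downward; lengths in m; the calibration is good to about 2 mm. The wrist camera is an equidistant fisheye: a pixel r from the principal point sees the ray r / f radians off the axis. A picture is of the moment at which its call begins: read the wrist's pose just before it. There is no depth.
A pose or a line that the arm cannot do raises r.IKError and nothing moves.
- workorder.close_job(): hands the job in; it is judged then, once.
The state is a dict: "time": time; "q": joint angles; "dq": joint speeds; "tau": joint torques, N m; "eef_pos": TCP position; "eef_rot": TCP orientation; "force": force on the tool from outside, world axes, zero at the start; "moment": the same for the moment, N m; "finger_gap": finger opening in m; "grip_force": force on a finger pad.
Only numpy, scipy, OpenCV 4.12 (cv2) and the standard library are available. Lean on these libraries where they do the work, as an engineer would, in place of code of your own. Each camera call takes 0.05 s, during which the arm holds its last target. There are 200 camera calls.

## Working session

There is one attempt and no reset: what is moved stays moved. The work goes in short steps, each a Python script; the robot and the scene stay as the last script left them, time stands still between calls to the robot, and variables do not carry over. Pictures are saved under pics/ and viewed, at most 10 in all, crops included, and the job is handed in when it is done.

```bash
mkdir -p pics
python3 - <<'E'
from cell import r, jaws, kinematics, status, viewer, workorder
import cv2,numpy as np,pickle
s=status.observe();print(s['time'],s['force'],s['eef_rot'])
for n in("scene","top"):
    c=viewer.capture(n);pickle.dump(c,open(n+'.pkl','wb'))
    cv2.imwrite(f'pics/{n}.png',cv2.resize(c['image'][:,:,::-1],(800,600),interpolation=cv2.INTER_CUBIC))
    print(n,c['intrinsics'],c['rvec'],c['tvec'])
E
```

```text
0.0 [ 0.43861488 -0.05178819  0.02006099] [[ 9.21145321e-01  3.89218100e-01 -7.53861053e-04]
 [ 3.89218830e-01 -9.21143697e-01  1.72981538e-03]
 [-2.11389006e-05 -1.88682826e-03 -9.99998220e-01]]
scene [[517.39853649   0.         281.78577175]
 [  0.         517.39853649 210.95132782]
 [  0.           0.           1.        ]] [ 0.7482262   2.65629752 -1.02345253] [ 0.49343906 -0.14696886  1.55267524]
top [[494.3292407    0.         279.19616476]
 [  0.         494.3292407  209.8247605 ]
 [  0.           0.           1.        ]] [ 2.13061867 -2.14999351  0.18496108] [0.00172186 0.58485644 1.34726249]
```

View pics/scene.png

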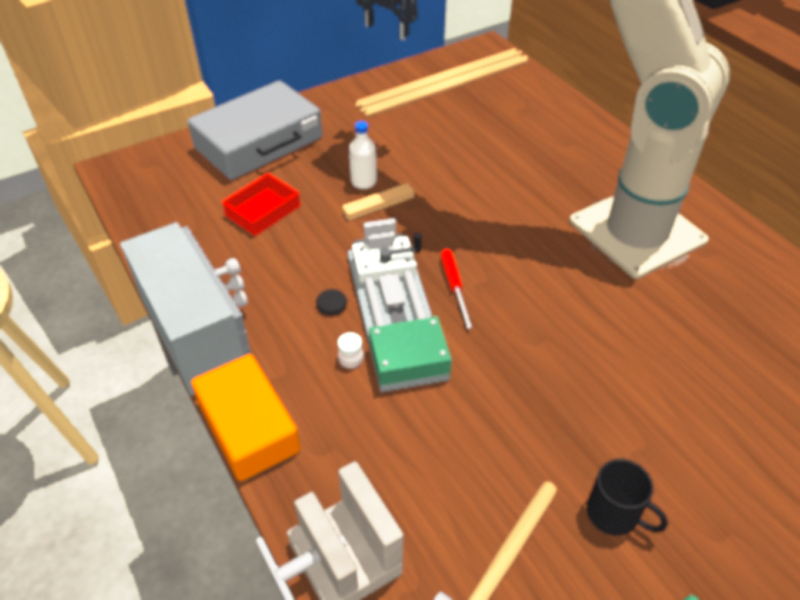

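View pics/top.png

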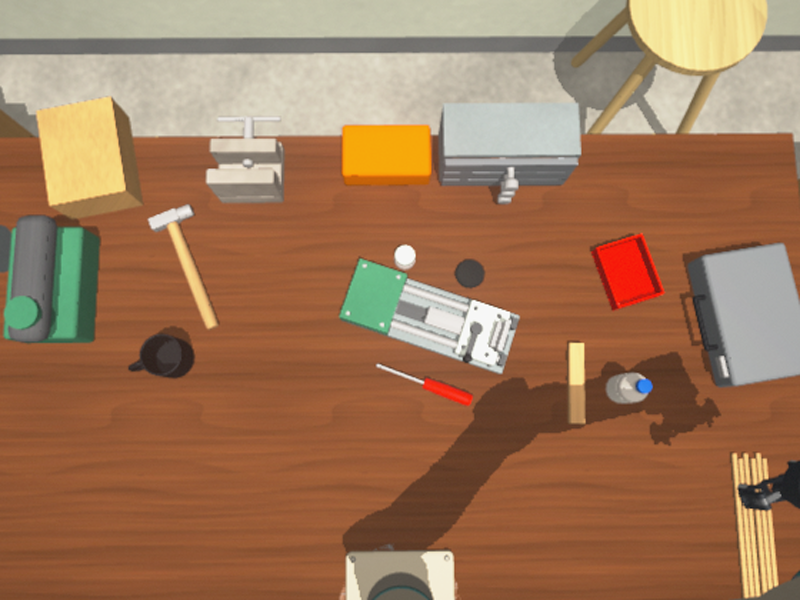

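The scene view shows the slide with its green cover towards world +y. In the top view the cover is around (373,295) and the push plate around (497,338), with the knob near (475,328). I'll enlarge the slide.

Run:
```python
import cv2,pickle
c=pickle.load(open('top.pkl','rb'));im=c['image'][170:270,230:370,::-1]
cv2.imwrite('pics/crop.png',cv2.resize(im,(770,550),interpolation=cv2.INTER_CUBIC))
```

```text
(no output)
```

View pics/crop.png

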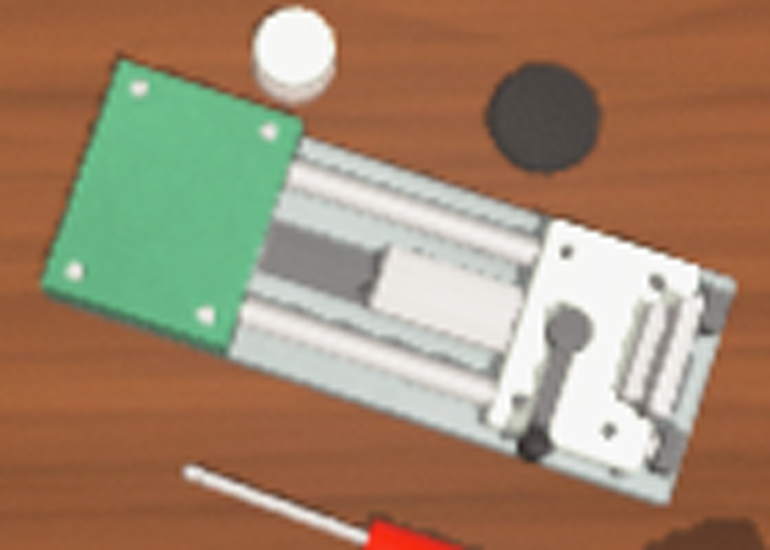

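The crop shows the cover corners at (120,58), (302,120), (230,355) and (42,290). The bed's open-end corners are at (735,280) and (668,503), the pivot at (568,328) and the knob top at (533,443). The carriage front-left corner is at (548,215), and the push plate's top strip is around (680,355).

```bash
cat > h.py <<'E'
import numpy as np,cv2,pickle
def back(c,u,v,z):
    R=cv2.Rodrigues(np.array(c['rvec'],float))[0];t=np.array(c['tvec']).ravel()
    d=R.T@np.linalg.inv(c['intrinsics'])@[u,v,1];o=-R.T@t
    return o+d*(z-o[2])/d[2]
E
python3 - <<'E'
from h import *
c=pickle.load(open('top.pkl','rb'))
P=lambda u,v,z:back(c,(u+.5)/5.5-.5+230,(v+.5)/5.5-.5+170,z)[:2]
pts=[((120,58,.06),(-62,185)),((302,120,.06),(-62,85)),((230,355,.06),(62,85)),((42,290,.06),(62,185)),((735,280,.02),(-62,-155)),((668,503,.02),(62,-155))]
# bed x axis sign: y toward cover, z up => x = y cross z ; jar side (world +x, far) is bed +x?
W=np.array([P(*p) for p,_ in pts]);print(W)
d=W[:4].mean(0)-W[4:].mean(0);y=d/np.linalg.norm(d);x=np.array([y[1],-y[0]]);print('y',y,'x',x,np.linalg.norm(d),'expect .290')
L=np.array([[-b[0] if (W[4]-W[5])@x>0 else b[0],b[1]] for _,b in pts])/1000.
Lc=L-L.mean(0);Wc=W-W.mean(0)
U,S,Vt=np.linalg.svd(Lc.T@Wc);R=Vt.T@U.T;print(R,np.linalg.det(R))
o=W.mean(0)-R@L.mean(0);print('bed',o,'res',(W-o-L@R.T)*1000)
np.savez('bed.npz',R=R,o=o)
for n,p in dict(pivot=(568,328,.072),knob=(533,443,.11),corner=(548,215,.058),plate=(680,355,.108),pl_a=(693,300,.108),pl_b=(663,413,.108)).items():print(n,(R.T@(P(*p)-o))*1000)
E
```

```text
[[ 0.66848115  0.07419475]
 [ 0.63526602 -0.01889453]
 [ 0.51466976  0.01881864]
 [ 0.54858116  0.11372774]
 [ 0.55633878 -0.2449983 ]
 [ 0.44060119 -0.2060753 ]]
y [0.32386291 0.94610402] x [ 0.94610402 -0.32386291] 0.28802166386046624 expect .290
[[ 0.94656796  0.32250442]
 [-0.32250442  0.94656796]] 0.9999999999999999
bed [ 0.54829368 -0.08015627] res [[ 1.83694657 -0.76877676]
 [ 0.87225094  0.7987411 ]
 [-2.3495759  -1.47863786]
 [-0.6886172  -1.22633218]
 [-0.65392195  1.87127607]
 [ 0.98291754  0.80372963]]
pivot [  1.12397416 -74.24580211]
knob [-63.63958579 -72.00676656]
corner [ 55.52796551 -48.36360433]
plate [ 3.70240618e-02 -1.27431985e+02]
pl_a [  27.92426244 -125.63025759]
pl_b [ -29.67196604 -127.7995905 ]
```

```bash
cat >> h.py <<'E'
b=np.load('bed.npz') ;RB,OB=b['R'],b['o']
def W(x,y,z): return np.r_[OB+RB@[x/1000,y/1000],z]
def rot(a):  # tool down, tool x at angle a from bed +x
    d=RB@[np.cos(a),np.sin(a)]; X=np.r_[d,0];Z=np.array([0,0,-1.]);return np.c_[X,np.cross(Z,X),Z]
def bed(p): return RB.T@(np.array(p)[:2]-OB)*1000
E
python3 - <<'E'
from h import *
from cell import r,jaws,kinematics as k,status
for a in (90,-90,0,180):
  print(a,[None if q is None else np.round(q,2) for q in (k.inverse_kinematics(W(*p),rot(np.radians(a))) for p in((0,-170,.2),(0,0,.08)))])
  print('  lever',[None if (q:=k.inverse_kinematics(W(-62*np.cos(t),15+62*np.sin(t),.086),rot(np.radians(a)-t))) is None else round(q[6],2) for t in(0,.8,1.6)])
E
```

```text
90 [array([ 0.52,  0.54, -0.18,  1.84,  0.13,  0.77, -0.05]), array([ 0.2 ,  0.72, -0.17,  1.91,  0.22,  0.52, -0.44])]
  lever [np.float64(-0.51), np.float64(-1.13), np.float64(-1.7)]
-90 [array([-0.02,  0.62,  0.66,  1.86, -0.5 ,  0.84, -2.57]), array([-0.27,  0.81,  0.59,  1.93, -0.75,  0.64, -2.67])]
  lever [np.float64(-2.66), np.float64(0.98), np.float64(0.62)]
0 [array([ 0.26,  0.54,  0.22,  1.85, -0.16,  0.77, -1.34]), array([-0.02,  0.73,  0.18,  1.92, -0.25,  0.51, -1.57])]
  lever [np.float64(-1.59), np.float64(-2.21), np.float64(-2.84)]
180 [array([ 0.79,  0.59, -0.59,  1.83,  0.43,  0.85,  1.23]), array([ 0.42,  0.77, -0.5 ,  1.91,  0.61,  0.62,  0.76])]
  lever [np.float64(0.63), np.float64(-0.01), np.float64(-0.58)]
```

Run:
```python
from h import *
from cell import r,jaws,status
U=rot(np.pi/2); fy=lambda:float(np.r_[RB[:,1]]@np.array(status.observe()['force'])[:2])
jaws.grip(0.0)
r.move_to(W(0,-172,.2),U); r.servo_line(W(0,-172,.08),v=.12); r.hold(.2)
f0=np.mean([fy() for _ in range(3)]);print(status.observe()['time'],'f0',f0,bed(status.observe()['eef_pos']),status.observe()['finger_gap'])
y=-172
while y<-135:
    y+=1.5; r.servo_line(W(0,y,.08),v=.04)
    f=fy()-f0
    if abs(f)>2: break
s=status.observe();print(s['time'],y,f,bed(s['eef_pos']))
np.save('f0.npy',f0)
```

```text
3.8 f0 0.423344616653921 [   0.4306052  -172.06836745] 0.000377140517260341
9.05 -140.5 -2.844224304381443 [ 1.25097963e-02 -1.40867245e+02]
```

Run:
```python
from h import *
from cell import r,status
f0=np.load('f0.npy'); fy=lambda:-(float(RB[:,1]@np.array(status.observe()['force'])[:2])-f0)
for y in (-130,-120,-110,-82):
    r.servo_line(W(0,y,.08),v=.04); print(y,round(fy(),2),bed(status.observe()['eef_pos'])[1],status.observe()['time'])
log=[];y=-82
while y<-10:
    y+=2; r.servo_line(W(0,y,.08),v=.03); f=fy(); log.append((y,round(f,1)))
    if f>5.5: break
while f<12 and y<-5:
    y+=.6; r.servo_line(W(0,y,.08),v=.03); r.hold(.05); f=fy(); log.append((round(y,1),round(f,1)))
s=status.observe();print(log,s['time'],bed(s['eef_pos']))
np.save('yh.npy',y)
```

```text
-130 0.24 -128.58627464563418 9.4583
-120 1.64 -119.45229035599148 9.8583
-110 0.76 -108.87869890486192 10.2583
-82 0.52 -81.15239111405123 11.1083
[(-80, np.float64(0.6)), (-78, np.float64(2.4)), (-76, np.float64(2.2)), (-74, np.float64(1.7)), (-72, np.float64(2.1)), (-70, np.float64(1.6)), (-68, np.float64(1.4)), (-66, np.float64(1.5)), (-64, np.float64(1.6)), (-62, np.float64(2.7)), (-60, np.float64(3.5)), (-58, np.float64(5.4)), (-56, np.float64(7.9)), (-55.4, np.float64(8.9)), (-54.8, np.float64(10.0)), (-54.2, np.float64(11.2)), (-53.6, np.float64(11.9)), (-53.0, np.float64(12.7))] 15.8583 [-1.48406102e-02 -5.74130569e+01]
```

Run:
```python
from h import *
from cell import r,status,viewer
r.servo_line(W(0,-80,.08),v=.1); r.servo_line(W(0,-110,.22),v=.25)
r.move_to(W(-140,-60,.22),rot(np.pi/2))
c=viewer.capture('top');pickle.dump(c,open('top2.pkl','wb'));print(status.observe()['time'])
cv2.imwrite('pics/crop2.png',cv2.resize(c['image'][170:270,230:370,::-1],(770,550),interpolation=cv2.INTER_CUBIC))
```

```text
17.6917
```

View pics/crop2.png

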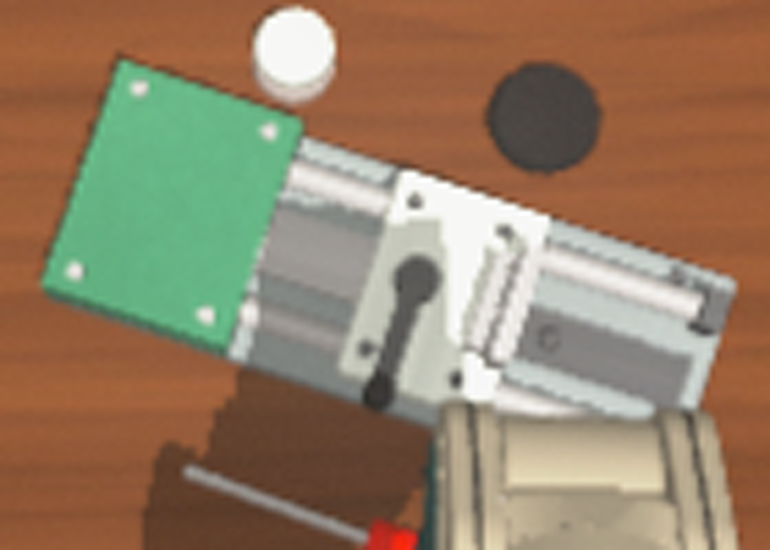

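The carriage has moved forward. Its pivot is at (417,282), the knob top at (377,392) and the front-left corner at (402,168).

Run:
```python
from h import *
from cell import kinematics as k
c=pickle.load(open('top2.pkl','rb'))
for n,(u,v,z) in dict(pivot=(417,282,.072),knob=(377,392,.11),corner=(402,168,.058)).items():print(n,bed(back(c,(u+.5)/5.5-.5+230,(v+.5)/5.5-.5+170,z)))
```

```text
pivot [-0.50969704  4.76205293]
knob [-63.79865573   7.29228359]
corner [55.28763155 29.80086934]
```

Run:
```python
from h import *
from cell import r,status
py=5.5
def pose(th,off,z=.086):
    return W(-62*np.cos(th)-off*np.sin(th),py+62*np.sin(th)-off*np.cos(th),z),rot(np.pi/2-th)
F=lambda:RB.T@np.array(status.observe()['force'])[:2]
r.move_to(*pose(0,38,.2)); r.servo_line(*pose(0,38),v=.12); r.hold(.1); f0=F(); print('f0',f0,status.observe()['force'])
r.servo_line(*pose(0,20),v=.06); print('at knob',F()-f0)
for th in np.linspace(.1,1.5,15):
    r.servo_line(*pose(th,19),v=.05); f=F()-f0
    print(round(th,2),np.round(f,1))
    if np.linalg.norm(f)>8: print('STOP');break
else:
    for off in np.arange(19,5,-1):
        r.servo_line(*pose(1.57,off),v=.04); f=F()-f0; print(off,np.round(f,1))
        if -f[0]>4: break
print(status.observe()['time'],bed(status.observe()['eef_pos']))
```

```text
f0 [ 0.27088169 -0.37490525] [ 0.13549933 -0.44223384 -0.32079394]
at knob [-0.49846567  0.34505973]
0.1 [-0.9  1.1]
0.2 [0.2 0.2]
0.3 [0.6 0.2]
0.4 [0.5 1. ]
0.5 [-0.6  0.8]
0.6 [-0.3  0.7]
0.7 [-0.2  0.6]
0.8 [ 0.2 -0.3]
0.9 [0.4 1.1]
1.0 [-0.5 -0.1]
1.1 [-0.6 -0. ]
1.2 [0.2 0.6]
1.3 [ 0.4 -0.3]
1.4 [ 0.1 -0.4]
1.5 [0.2 0.8]
19 [-0.4 -0. ]
18 [-1.8  0. ]
17 [-2.2 -0.3]
16 [-5.3 -0.2]
25.0583 [-17.59458195  67.55489966]
```

Run:
```python
from h import *
from cell import r,status,viewer
r.servo_line(W(-45,67.5,.086),v=.1); r.servo_line(W(-60,67.5,.25),v=.25)
r.move_to(W(-140,-120,.3),rot(np.pi/2))
c=viewer.capture('top');pickle.dump(c,open('top3.pkl','wb'));print(status.observe()['time'])
cv2.imwrite('pics/crop3.png',cv2.resize(c['image'][170:270,230:370,::-1],(770,550),interpolation=cv2.INTER_CUBIC))
```

```text
27.8583
```

View pics/crop3.png

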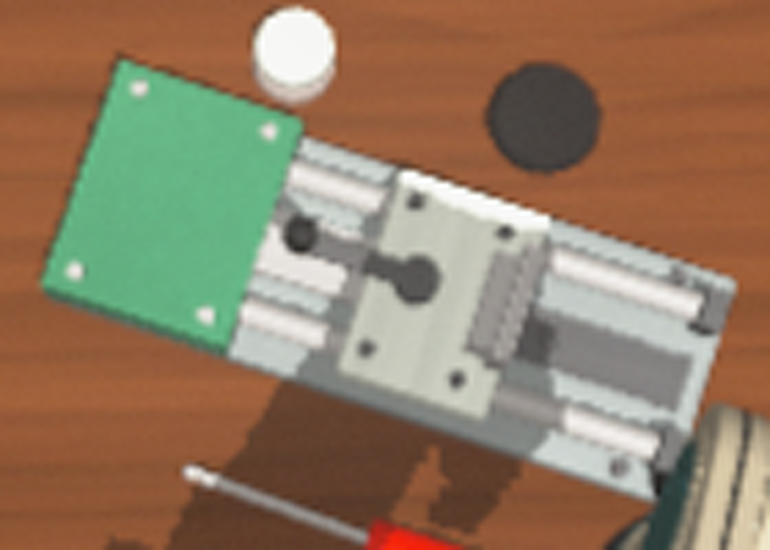

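The carriage corner is unchanged at (402,168), and the lever points at the cover with the knob at (300,233). I'll check the lever angle before handing in.

Run:
```python
from h import *
c=pickle.load(open('top3.pkl','rb'))
for n,(u,v,z) in dict(pivot=(417,281,.072),knob=(300,233,.11),corner=(402,168,.058)).items():print(n,bed(back(c,(u+.5)/5.5-.5+230,(v+.5)/5.5-.5+170,z)))
```

```text
pivot [-0.02638206  4.91687834]
knob [-1.32056073 67.1086902 ]
corner [55.28763155 29.80086934]
```

```bash
python3 -c "
from cell import workorder;print(workorder.close_job())"
```

```text
the job is handed in; nothing more can be done
None
```

I pushed the carriage home against the sprung stop with about 10 N, then swung the clamp lever round to its end stop, pointing at the cover. I handed the job in at about 28 s with the arm clear of everything; no verdict came back.

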